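# Lock the medicines away in the bedside tower

## Robot

A 6-joint arm with a two-finger parallel gripper is mounted at the origin on the work surface. World frame = base frame: x ahead of the robot, y to its left, z up, the work surface at z = 0. Lengths are in mm, angles in rad, forces in N, time in s.
With the tool pointing down it reaches from about 150 to 775 mm from the base axis. Payload 6.1 kg.
Tool frame: the origin (TCP) lies between the finger pads; the fingertips stand 14 mm ahead of it and the grasp point (between the pads) lies 5 mm behind it; z points along the fingers, y is the direction in which the jaws open and shut (so a half turn about z gives the same grasp; the last joint's range is limited). The gripper opens to 85 mm and grips with 20 to 120 N. Pads are 22 mm wide; open, the fingers measure 114 mm over their backs; the gripper's body (76 mm by 85 mm) begins 54 mm behind the grasp point. The pads swing forward as they close: fully open they stand 13 mm farther back than shut.
Start: joints at [-1.26, 0.126, -0.04, 1.405, 0, 1.571], TCP at [160.549, -499.832, 245.295] pointing down, gripper open.
Joint ranges: [-2.72, 2.72], [-0.95, 1.95], [-1.27, 1.35], [-1.78, 2.02], [-1.46, 1.47], [-3.14, 3.14]. Speed limits (rad/s): [2.39, 2.39, 3.01, 3.14, 3.14, 3.14].

## Interface

Orientations are given as a unit quaternion [w, x, y, z].
In Python, from plant import arm, camera, camera_info, sign_off gives the robot as it stands.
- The arm moves only by the tool send_rows, never from a script. Its argument "increments" is text: rows parted by semicolons, each of 7 numbers parted by spaces: the shift along the tool's x, y, z in cm, then the turn, a rotation vector about the tool's x, y, z in degrees, then the finger opening in cm, from 0 to 8.54. A call has 1 to 20 rows; each row is the pose to reach, as a shift and turn from the pose commanded when the call began, along the tool's axes at that moment; what a row does not reach only later rows make up. A row lasts 1/10 s, in which the tool goes at most 50 mm and 8.59 degrees, less where a joint would pass 70% of its speed; a pose out of reach is approached as far as the arm can. A call with a gripper value outside its range is refused whole. The fingers move at their own pace and stop on an object; "force" is the grip in N (left out, the last holds). Time passes only in rows, so rows that repeat a pose let the fingers close. It gives the time, the measured TCP pose, the force and the opening at its end, in the units of the state.
- arm.observe(): the state, without advancing time (a new reading comes with each control period).
- camera(name): name is "scene" or "top" or "wrist"; returns the picture (400x640x3 uint8, blue, green, red); there is no depth.
- camera_info(name): a dict with "intrinsics" (3x3 intrinsics, pixels), "world_to_cam" (4x4, takes a point from world to camera coordinates). Camera axes: x right, y down, z forward; pixel columns grow to the right and rows downward; lengths in mm; the calibration is good to about 2 mm. A picture is of the moment at which its call begins: read the wrist's pose just before it. camera_info takes no time and is no camera call; for the wrist camera it gives the pose at the moment of the call.
- sign_off(): hands the job in, once; it reports no verdict.
The state is a dict: "time_s": time; "q": joint angles; "joint_velocities": joint speeds; "joint_torque": joint torques, N m; "position": TCP position; "ee_rot": TCP orientation; "wrist_force": force on the tool from outside, world axes, zero at the start; "ft_torque": the same for the moment, N m; "opening": opening from 0.0 (shut) to 1.0 (fully open).
Only numpy, scipy, OpenCV 4.12 (cv2) and the standard library are available. Lean on these libraries where they do the work, as an engineer would, in place of code of your own. Each camera call takes 0.05 s, during which the arm holds its last target. There are 200 camera calls.

## Task

Put the medicines away for the night: unlock the orange tower by pressing its knob in and turning it past the safety stop, swing the lid right open, screw the cap of every vial in the stand fully tight, and put every vial and every ointment tin into the top tray. Then shut the lid and lock it again with the knob, so that the knob has sprung back out. Leave the other things on the desk where they are.

Things in the scene. Friction and masses are not known exactly. Their poses are not given: they have to be found in the camera images.
- tower: Medicine tower: stacked tiers of translucent orange plastic, 138 mm (its x) by 198 mm (its y), fixed on the desk. Origin: centre of its underside; its front (-x of its frame) faces roughly to the robot. The two lower tiers stay closed; the top one is the tray under the lid. In front of the tray a grey bracket with the lock's keeper juts out 60 mm, 110 to 138 mm above the desk.
- tray (a point): Centre of the top tray's inner floor, 78 mm above the desk; axes as the tower's. Inside it is 130 mm (x) by 190 mm (y), walls 4 mm thick, rim 140 mm above the desk; a 12 mm pin stands in its far left corner.
- lid_pin (a point): On the lid's upright pivot axis, on the lid's top face (148 mm above the desk); always at x +60, y +90 mm of the tower's frame. The lid is a flat 6 mm plate over the whole tray, with an ear in front that carries the white lock knob.
- lid (a joint): Lid angle, rad: 0 shut; grows as it swings level about its pin, clockwise from above, out over the tower's left (+y) side, to an end stop at 1.8 (tray clear from 1.6). Turns easily, stays where left. Locked, it has 0.03 rad of play. Shut, the knob's axis is at x -104, y -58 mm of the tower's frame (221 mm from the pin).
- knob_grip (a point): Centre of the knob's grip bar on its axis, 39 mm above the lid's top; turns with the knob, y along the bar. Bar 46 long, 12 thick, 20 mm high (10 above and below this point), on a round flange 54 mm wide whose top is 10 mm below this point. Around its foot is a grey collar, part of the lid, 64 mm wide, 16 mm high on the lid: a place to push the lid round.
- knob (a joint): Turn of the knob, rad: 0 locked (bar along the tower's y), grows counter-clockwise from above to its end at 1.4, unlocked. Out on its spring it turns only to about 0.2, where the safety stop blocks; pressed in it passes, and from 1.0 on it can come out again. To go back it must be pressed past the stop too. The lid leaves or enters its keeper only with the knob above 1.2. Friction 0.03 N m.
- knob_press (a joint): How far the knob is pressed in, m: 0 out, 0.009 fully in. It springs out by itself: 4 N to start, 9 N fully in. It must be in by 0.0065 or more to pass the stop. It can be turned back to locked only with the lid fully shut.
- stand: Low grey stand, 62 mm (x) by 234 mm (y) by 26 mm, fixed to the desk, with three square pockets 37 mm wide and 22 mm deep in a row along its y at -78, 0 and +78 mm. Origin: centre of its underside.
- vial1: Square amber tablet vial, 34 by 34 by 32 mm high, with a white round screw cap; stands in a pocket of the stand (if present), which keeps it from turning. Origin: centre of its underside, 4 mm above the desk in the pocket. The ribbed cap, 34 mm in diameter and 20 mm high, starts 34 mm above the origin when tight, up to 2 mm higher when loose. 50 g.
- cap1 (a joint): Turn of the captive screw cap of vial1 in rad: 0 screwed tight (a hard stop), grows counter-clockwise seen from above as it is loosened (starts 0.8 to 2.2). The cap stays on its tether and thread. Friction 0.03 N m. The vial can be lifted by its cap.
- vial2: Square amber tablet vial, 34 by 34 by 32 mm high, with a white round screw cap; stands in a pocket of the stand (if present), which keeps it from turning. Origin: centre of its underside, 4 mm above the desk in the pocket. The ribbed cap, 34 mm in diameter and 20 mm high, starts 34 mm above the origin when tight, up to 2 mm higher when loose. 50 g.
- cap2 (a joint): Turn of the captive screw cap of vial2 in rad: 0 screwed tight (a hard stop), grows counter-clockwise seen from above as it is loosened (starts 0.8 to 2.2). The cap stays on its tether and thread. Friction 0.03 N m. The vial can be lifted by its cap.
- vial3: Square amber tablet vial, 34 by 34 by 32 mm high, with a white round screw cap; stands in a pocket of the stand (if present), which keeps it from turning. Origin: centre of its underside, 4 mm above the desk in the pocket. The ribbed cap, 34 mm in diameter and 20 mm high, starts 34 mm above the origin when tight, up to 2 mm higher when loose. 50 g.
- cap3 (a joint): Turn of the captive screw cap of vial3 in rad: 0 screwed tight (a hard stop), grows counter-clockwise seen from above as it is loosened (starts 0.8 to 2.2). The cap stays on its tether and thread. Friction 0.03 N m. The vial can be lifted by its cap.
- tin1: Squat round aluminium ointment tin, 42 mm in diameter, 34 mm high, 50 g, standing on the desk (if present). Origin: centre of its underside.
- tin2: Squat round aluminium ointment tin, 42 mm in diameter, 34 mm high, 50 g, standing on the desk (if present). Origin: centre of its underside.
- tin3: Squat round aluminium ointment tin, 42 mm in diameter, 34 mm high, 50 g, standing on the desk (if present). Origin: centre of its underside.
- cup: White porcelain espresso cup, 62 mm wide, 56 mm high, with a handle at its y. Bystander. Origin: centre of its underside.
- paperweight: Round glass sphere with a small flat foot, 60 mm. Bystander. Origin: centre of its underside.
- pencil: Wooden pencil, 175 mm long along its x. Bystander. Origin: centre of its underside.
- phone_case: Mint hard silicone phone case, 74 mm (x) by 150 mm (y) by 11 mm. Bystander. Origin: centre of its underside.

How it is judged (in metres and radians):
On the way, in this order (a step that is already met when the one before it is completed fails the run):
1. the knob is turned past its safety stop while pressed in (value of joint knob_press above 0.006 m and value of joint knob between 0.35 and 1 rad), for 0.05 s.
2. the knob is at unlocked (value of joint knob above 1.2 rad), for 0.2 s.
3. the lid is swung right open (value of joint lid above 1.5 rad), for 0.2 s.
4. every vial, its cap tight, and every tin is in the top tray (x of vial1 in the frame of tower between -0.067 and 0.067 m and y of vial1 in the frame of tower between -0.097 and 0.097 m and z of vial1 in the frame of tower between 0.07 and 0.125 m and x of vial2 in the frame of tower between -0.067 and 0.067 m and y of vial2 in the frame of tower between -0.097 and 0.097 m and z of vial2 in the frame of tower between 0.07 and 0.125 m and x of vial3 in the frame of tower between -0.067 and 0.067 m and y of vial3 in the frame of tower between -0.097 and 0.097 m and z of vial3 in the frame of tower between 0.07 and 0.125 m and x of tin1 in the frame of tower between -0.067 and 0.067 m and y of tin1 in the frame of tower between -0.097 and 0.097 m and z of tin1 in the frame of tower between 0.07 and 0.125 m and x of tin2 in the frame of tower between -0.067 and 0.067 m and y of tin2 in the frame of tower between -0.097 and 0.097 m and z of tin2 in the frame of tower between 0.07 and 0.125 m and x of tin3 in the frame of tower between -0.067 and 0.067 m and y of tin3 in the frame of tower between -0.097 and 0.097 m and z of tin3 in the frame of tower between 0.07 and 0.125 m and value of joint each of cap1, cap2, cap3 below 0.15 rad), for 0.2 s.
At the end, for the whole second after the job is handed in: Every vial and tin present lies or stands at rest within the top tray's walls, every present cap is tight (within 0.15 rad of its stop), the lid is shut (within 0.05 rad) and the knob is locked (below 0.25 rad) and sprung out (within 1.5 mm) (all of step 4 and linear speed of each of vial1, vial2, vial3, tin1, tin2, tin3 below 0.02 m/s and value of joint lid below 0.05 rad and value of joint knob below 0.25 rad and value of joint knob_press below 0.0015 m); the robot touches nothing.
It fails at once if the espresso cup is disturbed (moved by more than 30 mm) (distance of cup from where it was at the start of the episode above 0.03 m).
It fails at once if the glass sphere is disturbed (moved by more than 30 mm) (distance of paperweight from where it was at the start of the episode above 0.03 m).
It fails at once if the pencil is disturbed (moved by more than 30 mm) (distance of pencil from where it was at the start of the episode above 0.03 m).
It fails at once if the phone case is disturbed (moved by more than 30 mm) (distance of phone_case from where it was at the start of the episode above 0.03 m).
Of vial1, vial2, vial3 only 1 to 2 are there at a start; the rules pass over those that are not, and their reading is None.
Of tin1, tin2, tin3 only 1 to 2 are there at a start; the rules pass over those that are not, and their reading is None.
At some moment in a run one of tin1, tin2, tin3 may be knocked a few centimetres aside while the robot is not near it.
It also fails if it takes over 210 s, if anything falls off the work surface, if the arm or the gripper's body presses on something with over 40 N, if the wrist force passes 120 N, or if a joint passes its speed limit or range.

## Working session

There is one attempt and no reset: what is moved stays moved. The work goes in short steps, Python scripts to look and compute and a tool call to move; the robot and the scene stay as the last step left them, time stands still between calls to the robot, and variables do not carry over. Pictures are saved under pics/ and viewed, about 12 in all and at most 16, crops included, and the job is handed in when it is done.

Besides the shell and the picture viewer there is one more tool, called after "Call:" by a JSON object that holds its "method" and its "body". send_rows: Moves the arm, as the interface text tells. Its arguments: {"type":"object","properties":{"increments":{"type":"string"},"force":{"type":"number"}},"required":["increments"]}

```bash
mkdir -p pics; ls
python3 - <<'E'
from plant import arm,camera,camera_info
import cv2
for n in("scene","top"):
    cv2.imwrite(f"pics/{n}0.png",camera(n)); i=camera_info(n); print(n,i["intrinsics"],i["world_to_cam"])
print(arm.observe())
E
```

```text
pics
scene [[474.92213406   0.         318.93015332]
 [  0.         474.92213406 198.14809125]
 [  0.           0.           1.        ]] [[ 4.75939119e-01  8.79437928e-01 -8.41940977e-03 -2.27683590e+02]
 [ 6.78842112e-01 -3.73432343e-01 -6.32235456e-01 -3.26072691e+02]
 [-5.59155919e-01  2.95190136e-01 -7.74730560e-01  1.59084336e+03]
 [ 0.00000000e+00  0.00000000e+00  0.00000000e+00  1.00000000e+00]]
top [[477.57408796   0.         317.06899794]
 [  0.         477.57408796 189.80933151]
 [  0.           0.           1.        ]] [[ 2.18695449e-02 -9.99726019e-01  8.34330868e-03 -6.54262380e+01]
 [-9.89068592e-01 -2.28521495e-02 -1.45674636e-01  6.18046058e+02]
 [ 1.45825386e-01 -5.06626657e-03 -9.89297372e-01  1.42021867e+03]
 [ 0.00000000e+00  0.00000000e+00  0.00000000e+00  1.00000000e+00]]
{'time_s': 0.1, 'q': array([-1.25999802e+00,  1.26324804e-01, -4.04856245e-02,  1.40537806e+00,
       -1.16022638e-05,  1.57081562e+00]), 'joint_velocities': array([-0.00025558, -0.00148912,  0.0038427 , -0.00075538,  0.00014131,
       -0.00073111]), 'joint_torque': array([-1.25181705e-03, -4.36902595e+01,  3.53605771e+01,  1.35797370e-02,
       -1.71850529e-04,  1.74228393e-05]), 'position': array([ 160.45085285, -499.53397676,  244.61341553]), 'ee_rot': array([-6.86793134e-04,  9.87951084e-01,  1.54764888e-01, -1.13473250e-04]), 'wrist_force': array([ 0.53804991, -0.89838367, -0.49124108]), 'ft_torque': array([ 0.02915461, -0.02608949, -0.02407551]), 'opening': 1.0025097357321215}
```

View pics/top0.png

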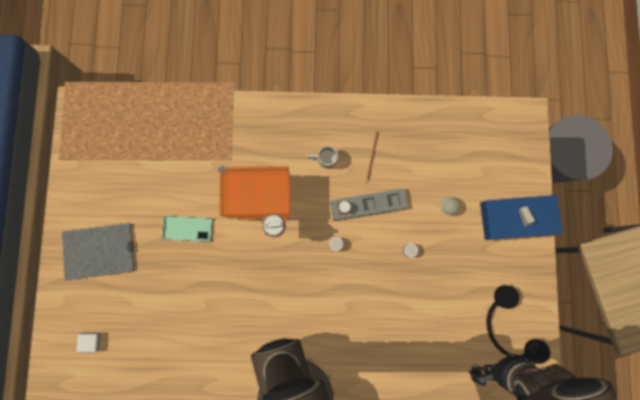

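View pics/scene0.png

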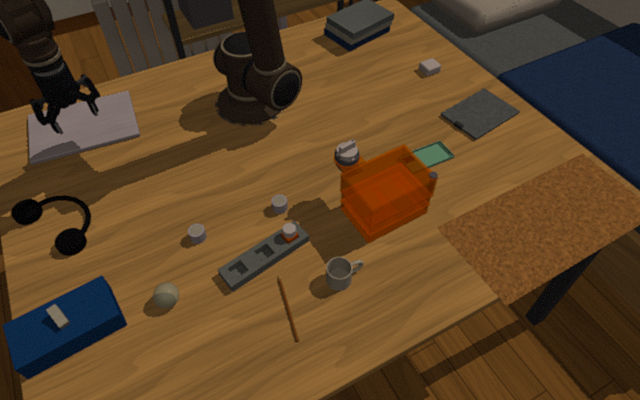

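The top view shows the tower at (255,192), the knob at (273,226), one vial in the stand at (345,207), and tins at (337,244) and (411,250). The cup is at (327,157), the pencil at (373,158), the sphere at (452,206) and the phone case at (188,229). The scene view confirms one vial and two tins.

```bash
cat > h.py <<'E'
import numpy as np,cv2
from scipy.spatial.transform import Rotation as R
from plant import arm,camera,camera_info
def cast(info,uv,z):
    K=np.array(info["intrinsics"]);T=np.array(info["world_to_cam"])
    uv=np.atleast_2d(uv).astype(float)
    d=(T[:3,:3].T@np.linalg.inv(K)@np.c_[uv,np.ones(len(uv))].T).T
    o=-T[:3,:3].T@T[:3,3]
    return o+d*((z-o[2])/d[:,2])[:,None]
def proj(info,p):
    p=np.atleast_2d(p);T=np.array(info["world_to_cam"]);c=p@T[:3,:3].T+T[:3,3]
    q=c@np.array(info["intrinsics"]).T;return q[:,:2]/q[:,2:]
def rot():
    q=arm.observe()["ee_rot"];return R.from_quat([q[1],q[2],q[3],q[0]])
def state():
    s=arm.observe();e=rot().as_matrix()
    print("t",round(s["time_s"],2),"p",s["position"].round(1),"yaw(jaw y dir)",np.degrees(np.arctan2(e[1,1],e[0,1])).round(2),"z",e[:,2].round(3),"F",s["wrist_force"].round(1),"op",round(s["opening"],3),"q",s["q"].round(2))
def to(p,yaw=None):
    """print increments (cm, deg) to go to TCP p with tool down and jaw (y) axis at yaw deg (mod 180)"""
    s=arm.observe();r=rot();sh=r.inv().apply(np.array(p,float)-s["position"])/10
    rv=np.zeros(3)
    if yaw is not None:
        best=None
        for k in(0,180):
            a=np.radians(yaw+k);y=np.array([np.cos(a),np.sin(a),0]);z=np.array([0,0,-1.]);x=np.cross(y,z)
            v=np.degrees((r.inv()*R.from_matrix(np.c_[x,y,z])).as_rotvec())
            if best is None or np.linalg.norm(v)<np.linalg.norm(best): best=v
        rv=best
    print("to",p,yaw,"->",sh.round(2),rv.round(1))
def snap(name,f):
    i=camera_info(name);im=camera(name);cv2.imwrite("pics/"+f,im);np.save("pics/"+f[:-4]+".npy",np.array([i["intrinsics"],np.array(i["world_to_cam"])],dtype=object),allow_pickle=True);return im,i
def blob(m,amin=50):
    c,_=cv2.findContours(m.astype(np.uint8),cv2.RETR_EXTERNAL,cv2.CHAIN_APPROX_NONE)
    return sorted([x for x in c if cv2.contourArea(x)>amin],key=cv2.contourArea,reverse=True)
E
python3 - <<'E'
from h import *
im=cv2.imread("pics/top0.png");i=camera_info("top");hsv=cv2.cvtColor(im,cv2.COLOR_BGR2HSV)
m=(hsv[...,0]<12)&(hsv[...,1]>200)&(hsv[...,2]>120)
for c in blob(m,300)[:2]:
    r=cv2.minAreaRect(c);b=cv2.boxPoints(r);p=cast(i,b,148);print("tower px",r,p.round(0)[:,:2].tolist(),p.mean(0).round(0))
g=(hsv[...,1]<60)
for c in blob(g,40):
    r=cv2.minAreaRect(c)
    if 120<r[0][0]<480 and 100<r[0][1]<280:
        print(np.round(r[0],1),np.round(r[1],1),round(r[2],1),cv2.contourArea(c),[ (z,cast(i,r[0],z)[0,:2].round(0).tolist()) for z in(0,26,34,187)])
state()
for n in("scene","top"): pass
i=camera_info("wrist");print(i)
E
```

```text
[368.8 204.1] [19.3 74.5] 80.7 1339.0 [(0, [584.0, -216.0]), (26, [581.0, -213.0]), (34, [580.0, -212.0]), (187, [562.0, -194.0])]
[186.8 228.2] [48.9 23.7] 3.0 1063.5 [(0, [496.0, 352.0]), (26, [494.0, 345.0]), (34, [494.0, 343.0]), (187, [484.0, 303.0])]
[273.  224.5] [19. 20.] 90.0 306.5 [(0, [513.0, 84.0]), (26, [511.0, 82.0]), (34, [511.0, 81.0]), (187, [500.0, 68.0])]
[324.  154.6] [25.9 18.9] 31.0 276.5 [(0, [741.0, -71.0]), (26, [735.0, -71.0]), (34, [733.0, -71.0]), (187, [699.0, -68.0])]
[450.  205.5] [13. 14.] 90.0 151.5 [(0, [586.0, -472.0]), (26, [583.0, -465.0]), (34, [582.0, -463.0]), (187, [563.0, -419.0])]
[410. 250.] [12. 14.] 90.0 137.0 [(0, [443.0, -345.0]), (26, [443.0, -340.0]), (34, [443.0, -338.0]), (187, [439.0, -307.0])]
[335.5 243.5] [13. 13.] 0.0 128.0 [(0, [458.0, -113.0]), (26, [457.0, -112.0]), (34, [457.0, -111.0]), (187, [452.0, -104.0])]
t 0.1 p [ 160.5 -499.5  244.6] yaw(jaw y dir) -72.19 z [-0.     0.001 -1.   ] F [ 0.5 -0.9 -0.5] op 1.003 q [-1.26  0.13 -0.04  1.41 -0.    1.57]
{'intrinsics': array([[280.11555348,   0.        , 321.3754994 ],
       [  0.        , 280.11555348, 196.35231083],
       [  0.        ,   0.        ,   1.        ]]), 'world_to_cam': array([[ 3.04725946e-01, -9.52438467e-01, -1.75055685e-03,
        -5.23811176e+02],
       [-9.11668082e-01, -2.92212772e-01,  2.88916951e-01,
        -3.59963134e+01],
       [-2.75687153e-01, -8.64445645e-02, -9.57352563e-01,
         3.79696086e+02],
       [ 0.00000000e+00,  0.00000000e+00,  0.00000000e+00,
         1.00000000e+00]])}
```

```bash
python3 -c "
from h import *
to([430,-40,330],-90)"
```

```text
to [430, -40, 330] -90 -> [ 39.72 -35.52  -8.49] [-0.1  0.  17.8]
```

Call:
{"method": "send_rows", "body": {"increments": "39.7 -35.5 -8.5 0 0 17.8 8.5;39.7 -35.5 -8.5 0 0 17.8 8.5;39.7 -35.5 -8.5 0 0 17.8 8.5;39.7 -35.5 -8.5 0 0 17.8 8.5;39.7 -35.5 -8.5 0 0 17.8 8.5;39.7 -35.5 -8.5 0 0 17.8 8.5;39.7 -35.5 -8.5 0 0 17.8 8.5;39.7 -35.5 -8.5 0 0 17.8 8.5;39.7 -35.5 -8.5 0 0 17.8 8.5;39.7 -35.5 -8.5 0 0 17.8 8.5;39.7 -35.5 -8.5 0 0 17.8 8.5;39.7 -35.5 -8.5 0 0 17.8 8.5;39.7 -35.5 -8.5 0 0 17.8 8.5;39.7 -35.5 -8.5 0 0 17.8 8.5"}}

```text
time_s: 1.5
position: [429.5, -40.9, 330.0]
ee_rot: [0.0, 1.0, -0.0, -0.0]
wrist_force: [0.8, -0.3, -0.2]
opening: 0.998
```

```bash
python3 -c "
from h import *
state();im,i=snap('wrist','w1.png');print(i['world_to_cam'].round(3).tolist())"
```

```text
t 1.5 p [429.5 -40.9 330. ] yaw(jaw y dir) -90.02 z [-0.001 -0.    -1.   ] F [ 0.8 -0.3 -0.2] op 0.998 q [-0.09 -0.04 -0.02  1.58 -0.    3.05]
[[-0.002, -1.0, -0.0, -39.436], [-0.957, 0.001, 0.29, 349.661], [-0.29, 0.001, -0.957, 584.778], [0.0, 0.0, 0.0, 1.0]]
```

View pics/w1.png

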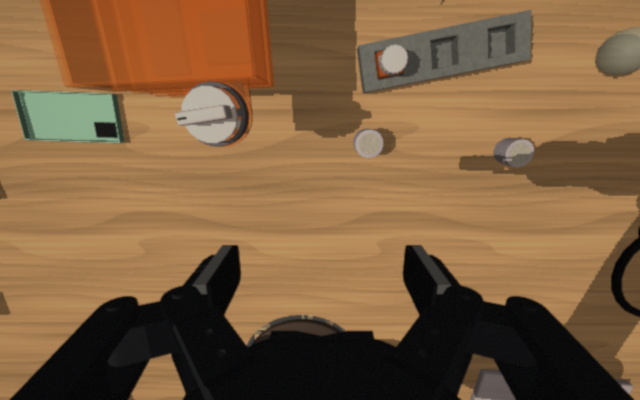

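The wrist view shows the knob flange at (211,114) with its bar along the row direction, the tower's front edge at (65,88)–(272,86), the vial cap at (393,59), and tins at (369,143) and (515,152).

Run:
```python
from h import *
im=cv2.imread("pics/top0.png");i=camera_info("top");hsv=cv2.cvtColor(im,cv2.COLOR_BGR2HSV)
print("tower hsv",hsv[192,255],hsv[175,240],"wood",hsv[270,300])
m=(hsv[...,0]<=9)&(hsv[...,1]>195);c=blob(m,500)
for x in c[:2]:
    r=cv2.minAreaRect(x);p=cast(i,cv2.boxPoints(r),148);print(r,p[:,:2].round(0).tolist(),p.mean(0).round(1), [np.linalg.norm(p[k]-p[k-1]).round(0) for k in range(4)])
im=cv2.imread("pics/w1.png");w=camera_info("wrist");h=cv2.cvtColor(im,cv2.COLOR_BGR2HSV)
g=(h[...,1]<70)&(h[...,2]>90)
for x in blob(g,150):
    r=cv2.minAreaRect(x);(cx,cy),rad=cv2.minEnclosingCircle(x)
    if cy<230: print("w",np.round(r[0],1),np.round(r[1],1),round(r[2],1),"circ",round(cx,1),round(cy,1),round(rad,1),[(z,cast(w,(cx,cy),z)[0,:2].round(0).tolist()) for z in(26,34,58,178)])
```

```text
tower hsv [ 11 192 202] [ 11 195 201] wood [ 17 123 181]
w [447.7  50.8] [ 48.  177.5] 78.7 circ 447.5 50.0 91.7 [(26, [586.0, -216.0]), (34, [584.0, -213.0]), (58, [580.0, -203.0]), (178, [557.0, -155.0])]
w [ 66.  116.2] [109.6  49.5] 1.8 circ 66.0 116.0 59.9 [(26, [499.0, 338.0]), (34, [499.0, 331.0]), (58, [499.0, 310.0]), (178, [501.0, 205.0])]
w [211.  112.7] [60.5 58.1] 37.9 circ 208.5 114.8 33.5 [(26, [500.0, 127.0]), (34, [500.0, 124.0]), (58, [500.0, 114.0]), (178, [501.0, 68.0])]
w [619.  51.] [40. 42.] -0.0 circ 620.5 48.5 25.5 [(26, [587.0, -457.0]), (34, [585.0, -449.0]), (58, [581.0, -426.0]), (178, [558.0, -310.0])]
w [513.5 152.1] [39.1 27.7] 3.8 circ 513.5 150.0 19.9 [(26, [447.0, -335.0]), (34, [448.0, -330.0]), (58, [451.0, -314.0]), (178, [467.0, -232.0])]
w [368.5 143. ] [28. 29.] 90.0 circ 368.2 142.7 14.9 [(26, [458.0, -112.0]), (34, [459.0, -111.0]), (58, [462.0, -107.0]), (178, [474.0, -87.0])]
```

Call:
{"method": "send_rows", "body": {"increments": "7 -14 1 0 0 0 8.5;7 -14 1 0 0 0 8.5;7 -14 1 0 0 0 8.5;7 -14 1 0 0 0 8.5;7 -14 1 0 0 0 8.5;7 -14 1 0 0 0 8.5;7 -14 1 0 0 0 8.5"}}

```text
time_s: 2.25
position: [503.1, 44.6, 320.7]
ee_rot: [-0.019, 0.999, 0.034, -0.001]
wrist_force: [1.1, -0.4, -0.1]
opening: 0.995
```

```bash
python3 -c "
from h import *
state();im,i=snap('wrist','w2.png');hsv=cv2.cvtColor(im,cv2.COLOR_BGR2HSV);print(hsv[100,320],hsv[60,320])"
```

```text
t 2.25 p [503.1  44.6 320.7] yaw(jaw y dir) -86.08 z [-0.004  0.038 -0.999] F [ 1.1 -0.4 -0.1] op 0.995 q [0.07 0.1  0.1  1.57 0.04 3.14]
[ 11 198 180] [ 11 201 185]
```

View pics/w2.png

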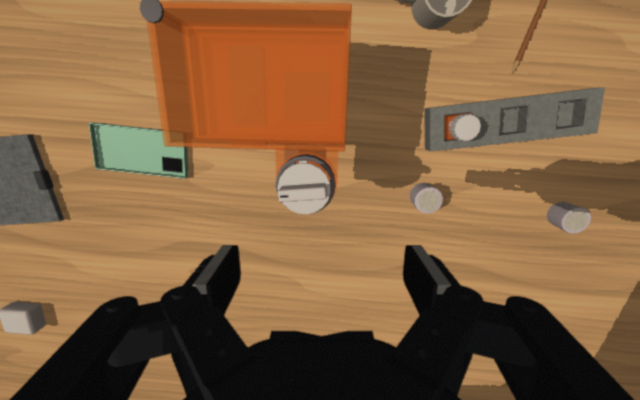

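The wrist view shows the hinge pin at (151,10), the lid's front corners at (165,147) and (345,150), the flange centre near (305,187) and the vial cap at (465,128). Joint 6 reached its limit, so I will use lower yaw from here on.

Run:
```python
from h import *
im=cv2.imread("pics/w2.png");w=camera_info("wrist");h=cv2.cvtColor(im,cv2.COLOR_BGR2HSV)
for n,z,uv in [("pin",148,(151,10)),("FL",148,(165,147)),("FR",148,(345,150)),("BR",148,(351,4))]: print(n,cast(w,uv,z)[0].round(1))
m=((h[...,0]<14)&(h[...,1]>170)); x=blob(m,500)[0]; print(cv2.boundingRect(x)); ap=cv2.approxPolyDP(x,6,True)[:,0]; print([(a.tolist(),cast(w,a,148)[0,:2].round(0).tolist()) for a in ap])
g=(h[...,1]<70)&(h[...,2]>110)
for x in blob(g,150):
    r=cv2.minAreaRect(x);(cx,cy),rad=cv2.minEnclosingCircle(x)
    if cy<230: print("w",np.round(r[0],1),np.round(r[1],1),"circ",round(cx,1),round(cy,1),round(rad,1),[(z,cast(w,(cx,cy),z)[0,:2].round(0).tolist()) for z in(26,34,58,177)])
v=im[150:225,265:345].astype(np.uint8)
cv2.imwrite("pics/c1.png",cv2.resize(v,None,fx=7,fy=7,interpolation=cv2.INTER_CUBIC))
```

```text
pin [658.7 225.7 148. ]
FL [528.7 224.7 148. ]
FR [539.7  29.3 148. ]
BR [674.2  36.1 148. ]
(148, 2, 203, 182)
[([161, 2], [666.0, 215.0]), ([164, 15], [655.0, 213.0]), ([148, 28], [643.0, 230.0]), ([162, 126], [551.0, 226.0]), ([183, 136], [542.0, 204.0]), ([168, 142], [534.0, 221.0]), ([274, 148], [536.0, 105.0]), ([277, 171], [511.0, 102.0]), ([294, 155], [530.0, 84.0]), ([313, 154], [533.0, 63.0]), ([331, 167], [520.0, 43.0]), ([336, 183], [503.0, 36.0]), ([350, 5], [673.0, 37.0])]
w [136.5 149.9] [100.3  45.9] circ 136.5 150.0 54.6 [(26, [501.0, 343.0]), (34, [502.0, 337.0]), (58, [507.0, 320.0]), (177, [528.0, 237.0])]
w [303.5 188.5] [53.7 50.9] circ 302.9 187.5 28.0 [(26, [461.0, 83.0]), (34, [463.0, 82.0]), (58, [470.0, 80.0]), (177, [503.0, 70.0])]
w [568.  219.9] [43.2 23.8] circ 568.5 217.5 21.6 [(26, [445.0, -334.0]), (34, [448.0, -327.0]), (58, [455.0, -305.0]), (177, [492.0, -198.0])]
w [425.7 199. ] [33.1 26.5] circ 426.1 197.3 16.6 [(26, [460.0, -110.0]), (34, [463.0, -107.0]), (58, [469.0, -98.0]), (177, [502.0, -54.0])]
w [465.2 126.8] [27.1 30.8] circ 464.6 125.8 15.7 [(26, [571.0, -145.0]), (34, [571.0, -142.0]), (58, [572.0, -131.0]), (177, [574.0, -77.0])]
w [441.5   8. ] [16. 59.] circ 441.7 5.1 29.8 [(26, [718.0, -84.0]), (34, [716.0, -82.0]), (58, [708.0, -75.0]), (177, [668.0, -38.0])]
```

View pics/c1.png

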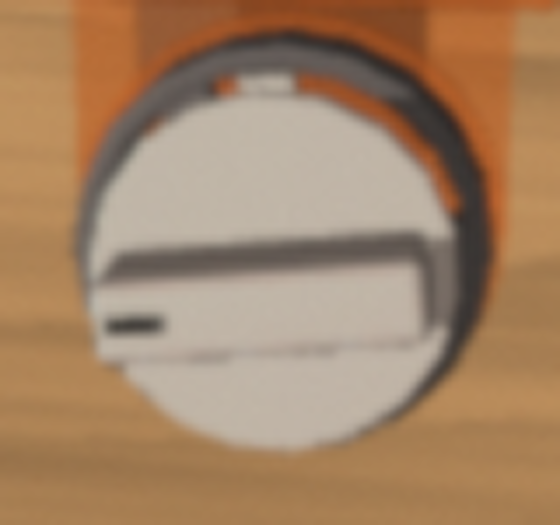

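Run:
```python
from h import *
w=camera_info("wrist")
a,b=cast(w,[(279.1,196.4),(325.7,193)],197);print(a,b,np.degrees(np.arctan2(*(a-b)[1::-1])),(a+b)/2,np.linalg.norm(a-b)); print(cast(w,(304.3,188.9),177))
yaw=np.degrees(np.arctan2(*(a-b)[1::-1]))-90
to([502,68,240],3)
```

```text
[497.86625325  89.9361854  197.        ] [504.67180111  46.20459346 197.        ] 98.84546769028002 [501.26902718  68.07038943 197.        ] 44.25796668633923
[[501.45923395  68.11172952 177.        ]]
to [502, 68, 240] 3 -> [ 0.05 -2.02  8.15] [ -1.8  -1.7 -89.1]
```

Call:
{"method": "send_rows", "body": {"increments": "0 -2.35 6.0 -1.8 -1.7 -93 4;0 -2.35 6.0 -1.8 -1.7 -93 4;0 -2.35 6.0 -1.8 -1.7 -93 4;0 -2.35 6.0 -1.8 -1.7 -93 4;0 -2.35 6.0 -1.8 -1.7 -93 4;0 -2.35 6.0 -1.8 -1.7 -93 4;0 -2.35 6.0 -1.8 -1.7 -93 4;0 -2.35 6.0 -1.8 -1.7 -93 4;0 -2.35 6.0 -1.8 -1.7 -93 4;0 -2.35 6.0 -1.8 -1.7 -93 4;0 -2.35 6.0 -1.8 -1.7 -93 4;0 -2.35 6.0 -1.8 -1.7 -93 4;0 -2.35 6.0 -1.8 -1.7 -93 4;0 -2.35 6.0 -1.8 -1.7 -93 4;0 -2.35 6.0 -1.8 -1.7 -93 4;0 -2.35 6.0 -1.8 -1.7 -93 4", "force": 40}}

```text
time_s: 3.9
position: [501.8, 70.9, 261.2]
ee_rot: [0.0, 0.663, 0.749, 0.0]
wrist_force: [0.1, 0.6, -0.4]
opening: 0.469
```

```bash
python3 -c "
from h import *
state();to([501.5,68,194],7)
w=camera_info('wrist');im,_=snap('wrist','w3.png')
print(proj(w,[[501.5,68,197]]))"
```

```text
t 3.9 p [501.8  70.9 261.2] yaw(jaw y dir) 6.94 z [ 0.001 -0.001 -1.   ] F [ 0.1  0.6 -0.4] op 0.469 q [ 0.14  0.09 -0.04  1.44 -0.    1.59]
to [501.5, 68, 194] 7 -> [-0.28 -0.07  6.72] [ 0.   0.  -0.1]
[[319.37075045 220.8150452 ]]
```

Call:
{"method": "send_rows", "body": {"increments": "-0.28 -0.05 3 0 0 0 4;-0.28 -0.05 5 0 0 0 4;-0.28 -0.05 6.7 0 0 0 4;-0.28 -0.05 6.7 0 0 0 4;-0.28 -0.05 6.7 0 0 0 0;-0.28 -0.05 6.7 0 0 0 0;-0.28 -0.05 6.7 0 0 0 0;-0.28 -0.05 6.7 0 0 0 0;-0.28 -0.05 6.7 0 0 0 0;-0.28 -0.05 6.7 0 0 0 0;-0.28 -0.05 6.7 0 0 0 0;-0.28 -0.05 6.7 0 0 0 0", "force": 40}}

```text
time_s: 5.15
position: [500.7, 68.0, 195.5]
ee_rot: [0.0, 0.663, 0.749, -0.0]
wrist_force: [-6.2, -0.9, 3.8]
opening: 0.129
```

```bash
python3 -c "
from h import *
state();print(arm.observe()['ft_torque'])"
```

```text
t 5.15 p [500.7  68.  195.5] yaw(jaw y dir) 6.99 z [ 0. -0. -1.] F [-6.2 -0.9  3.8] op 0.129 q [ 0.14  0.09 -0.19  1.29 -0.    1.58]
[-0.05857107  1.27176806 -0.00714241]
```

Call:
{"method": "send_rows", "body": {"increments": "0 -0.05 0.5 0 0 0 0;0 -0.05 1.1 0 0 0 0;0 -0.05 1.1 0 0 0 0;0 -0.05 1.1 0 0 0 0"}}

```text
time_s: 5.55
position: [500.7, 68.0, 186.3]
ee_rot: [0.001, 0.663, 0.749, 0.001]
wrist_force: [-8.4, -1.2, 13.5]
opening: 0.126
```

Call:
{"method": "send_rows", "body": {"increments": "0 0 0.1 0 0 -8.5 0;0 0 0.1 0 0 -17 0;0 0 0.1 0 0 -25 0;0 0 0.1 0 0 -33 0;0 0 0.1 0 0 -41 0;0 0 0.1 0 0 -49 0;0 0 0.1 0 0 -57 0;0 0 0.1 0 0 -65 0;0 0 0.1 0 0 -73 0;0 0 0.1 0 0 -75 0;0 0 0.1 0 0 -75 0;0 0 0.1 0 0 -75 0"}}

```text
time_s: 6.75
position: [500.5, 68.1, 186.1]
ee_rot: [0.001, 0.07, 0.998, 0.0]
wrist_force: [-10.7, -1.1, 19.4]
opening: 0.123
```

```bash
python3 -c "
from h import *
state();print(arm.observe()['ft_torque'])"
```

```text
t 6.75 p [500.5  68.1 186.1] yaw(jaw y dir) 81.99 z [ 0.003  0.    -1.   ] F [-10.7  -1.1  19.4] op 0.123 q [ 0.14  0.09 -0.21  1.27 -0.    0.28]
[-0.04476857  2.45817104  0.01002884]
```

Call:
{"method": "send_rows", "body": {"increments": "0 0 -0.6 0 0 0 0;0 0 -1.3 0 0 0 0;0 0 -1.3 0 0 0 0;0 0 -1.3 0 0 0 0", "force": 30}}

```text
time_s: 7.15
position: [500.4, 68.0, 195.6]
ee_rot: [-0.0, 0.07, 0.998, -0.0]
wrist_force: [-5.3, 0.3, 0.9]
opening: 0.125
```

Run:
```python
from h import *
state()
r=rot();pin=np.array([658.1,224.0]);k=np.array([501.3,68.0]);d=k-pin
for a in np.linspace(0,1.68,21)[1:]:
    c,s=np.cos(a),np.sin(a);p=pin+np.array([c*d[0]+s*d[1],-s*d[0]+c*d[1]])
    sh=r.inv().apply([*(p-k),0])/10;print("%.2f %.2f 0 0 0 %.1f 0;"%(sh[0],sh[1],np.degrees(a)),end="")
```

```text
t 7.15 p [500.4  68.  195.6] yaw(jaw y dir) 81.99 z [-0. -0. -1.] F [-5.3  0.3  0.9] op 0.125 q [ 0.14  0.09 -0.19  1.29 -0.    0.28]
1.43 1.18 0 0 0 4.8 0;2.76 2.48 0 0 0 9.6 0;3.97 3.89 0 0 0 14.4 0;5.07 5.39 0 0 0 19.3 0;6.03 6.98 0 0 0 24.1 0;6.85 8.64 0 0 0 28.9 0;7.54 10.37 0 0 0 33.7 0;8.07 12.15 0 0 0 38.5 0;8.46 13.96 0 0 0 43.3 0;8.69 15.81 0 0 0 48.1 0;8.76 17.66 0 0 0 52.9 0;8.68 19.52 0 0 0 57.8 0;8.45 21.36 0 0 0 62.6 0;8.06 23.18 0 0 0 67.4 0;7.52 24.95 0 0 0 72.2 0;6.83 26.68 0 0 0 77.0 0;6.00 28.34 0 0 0 81.8 0;5.03 29.93 0 0 0 86.6 0;3.94 31.43 0 0 0 91.4 0;2.72 32.83 0 0 0 96.3 0;
```

Call:
{"method": "send_rows", "body": {"increments": "1.43 1.18 0 0 0 4.8 0;2.76 2.48 0 0 0 9.6 0;3.97 3.89 0 0 0 14.4 0;5.07 5.39 0 0 0 19.3 0;5.07 5.39 0 0 0 19.3 0"}}

```text
time_s: 7.65
position: [457.6, 129.4, 195.6]
ee_rot: [0.0, 0.236, 0.972, -0.0]
wrist_force: [-5.2, -2.8, 0.7]
opening: 0.128
```

Run:
```python
from h import *
state();print(np.hypot(*(arm.observe()["position"][:2]-[658.1,224])))
r=rot();pin=np.array([658.1,224.0]);d0=np.array([501.3,68.0])-pin
def P(a):
    c,s=np.cos(a),np.sin(a);return pin+np.array([c*d0[0]+s*d0[1],-s*d0[0]+c*d0[1]])
L=np.linspace(0,1.68,21)
for a in L[5:]:
    sh=r.inv().apply([*(P(a)-P(L[4])),0])/10;print("%.2f %.2f 0 0 0 %.1f 0;"%(sh[0],sh[1],np.degrees(a-L[4])),end="")
```

```text
t 7.65 p [457.6 129.4 195.6] yaw(jaw y dir) 62.74 z [ 0.001 -0.    -1.   ] F [-5.2 -2.8  0.7] op 0.128 q [ 0.28  0.04 -0.25  1.29 -0.    0.75]
221.71220293390004
1.43 1.18 0 0 0 4.8 0;2.76 2.48 0 0 0 9.6 0;3.97 3.89 0 0 0 14.4 0;5.07 5.39 0 0 0 19.3 0;6.03 6.98 0 0 0 24.1 0;6.85 8.64 0 0 0 28.9 0;7.54 10.37 0 0 0 33.7 0;8.07 12.15 0 0 0 38.5 0;8.46 13.96 0 0 0 43.3 0;8.69 15.81 0 0 0 48.1 0;8.76 17.66 0 0 0 52.9 0;8.68 19.52 0 0 0 57.8 0;8.45 21.36 0 0 0 62.6 0;8.06 23.18 0 0 0 67.4 0;7.52 24.95 0 0 0 72.2 0;6.83 26.68 0 0 0 77.0 0;
```

Low forces, so the lid is following. I'll carry on with the swing, then release and rise.

Call:
{"method": "send_rows", "body": {"increments": "1.43 1.18 0 0 0 4.8 0;2.76 2.48 0 0 0 9.6 0;3.97 3.89 0 0 0 14.4 0;5.07 5.39 0 0 0 19.3 0;6.03 6.98 0 0 0 24.1 0;6.85 8.64 0 0 0 28.9 0;7.54 10.37 0 0 0 33.7 0;8.07 12.15 0 0 0 38.5 0;8.46 13.96 0 0 0 43.3 0;8.69 15.81 0 0 0 48.1 0;8.76 17.66 0 0 0 52.9 0;8.68 19.52 0 0 0 57.8 0;8.45 21.36 0 0 0 62.6 0;8.06 23.18 0 0 0 67.4 0;7.52 24.95 0 0 0 72.2 0;6.83 26.68 0 0 0 77.0 0;6.83 26.68 0 0 0 77.0 0;6.83 26.68 0 0 0 77.0 0"}}

```text
time_s: 9.45
position: [521.2, 397.1, 195.7]
ee_rot: [0.001, 0.789, 0.614, 0.001]
wrist_force: [0.4, 0.8, 0.7]
opening: 0.127
```

Run:
```python
from h import *
state();v=arm.observe()["position"][:2]-[658.1,224];print(np.hypot(*v),np.degrees(np.arctan2(*v[::-1])))
```

```text
t 9.45 p [521.2 397.1 195.7] yaw(jaw y dir) -14.19 z [ 0.003  0.001 -1.   ] F [0.4 0.8 0.7] op 0.127 q [ 0.65  0.38  0.18  1.37 -0.    2.47]
220.67970104221462 128.32601846149262
```

Run:
```python
from h import *
to([565,-131,190],70);to([521,397,265],-14)
```

```text
to [565, -131, 190] 70 -> [-50.13  17.19   0.54] [  0.2   0.  -84.2]
to [521, 397, 265] -14 -> [-0.01 -0.01 -6.93] [ 0.1 -0.1 -0.2]
```

Call:
{"method": "send_rows", "body": {"increments": "0 0 0 0 0 0 5;0 0 0 0 0 0 5;0 0 0 0 0 0 5;0 0 0 0 0 0 5;0 0 -4 0 0 0 5;0 0 -7 0 0 0 5;0 0 -7 0 0 0 5;-50.1 17.2 -5 0 0 -84 5;-50.1 17.2 -5 0 0 -84 5;-50.1 17.2 -5 0 0 -84 5;-50.1 17.2 -5 0 0 -84 5;-50.1 17.2 -5 0 0 -84 5;-50.1 17.2 -5 0 0 -84 5;-50.1 17.2 -5 0 0 -84 5;-50.1 17.2 -5 0 0 -84 5;-50.1 17.2 -5 0 0 -84 5;-50.1 17.2 -5 0 0 -84 5;-50.1 17.2 -5 0 0 -84 5;-50.1 17.2 0.5 0 0 -84 5;-50.1 17.2 0.5 0 0 -84 5"}}

```text
time_s: 11.45
position: [559.6, -132.4, 184.2]
ee_rot: [-0.004, 0.178, 0.984, 0.0]
wrist_force: [-1.0, 0.2, -1.3]
opening: 0.586
```

Run:
```python
from h import *
state();im,i=snap("wrist","w4.png");snap("top","t4.png");print(proj(i,[572,-131,58]))
```

```text
t 11.45 p [ 559.6 -132.4  184.2] yaw(jaw y dir) 69.51 z [-0.009  0.002 -1.   ] F [-1.   0.2 -1.3] op 0.586 q [-0.23  0.23 -0.04  1.3  -0.    0.13]
[[326.56345566 204.77026217]]
```

View pics/w4.png

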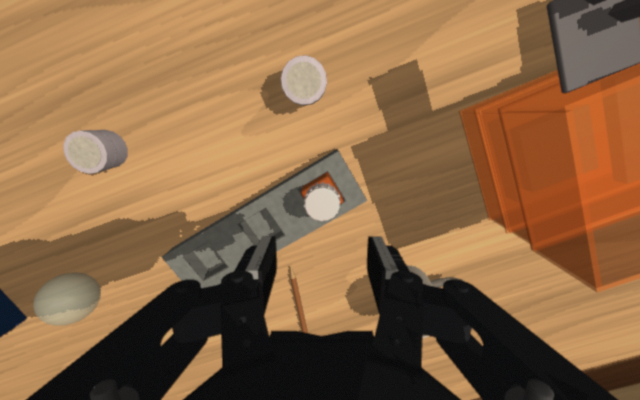

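View pics/t4.png

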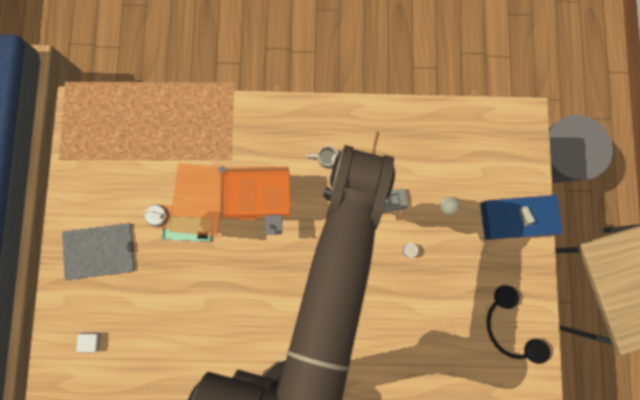

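The lid is open at about 1.69 rad and the tray is clear. The wrist view shows the cap at (322,204) and the tins at (303,80) and (86,152).

Run:
```python
from h import *
im=cv2.imread("pics/w4.png");w=camera_info("wrist");h=cv2.cvtColor(im,cv2.COLOR_BGR2HSV)
g=(h[...,1]<60)&(h[...,2]>150)
for x in blob(g,150):
    (cx,cy),rad=cv2.minEnclosingCircle(x);e=cv2.fitEllipse(x);print(round(cx,1),round(cy,1),round(rad,1),np.round(e[0],1),np.round(e[1],1),[(z,cast(w,e[0],z)[0,:2].round(1).tolist()) for z in(34,58)])
to([571,-132,53.5],70);to([571,-132,53.5],70)
```

```text
304.0 79.6 24.1 [303.4  79.7] [44.4 47.6] [(34, [460.0, -110.2]), (58, [462.8, -109.7])]
85.0 151.5 23.3 [ 85.1 151.6] [37.3 46.1] [(34, [445.9, -341.0]), (58, [449.9, -321.0])]
322.0 202.8 18.3 [322.2 203.5] [33.6 35. ] [(34, [580.8, -136.2]), (58, [573.4, -133.5])]
59.6 304.2 19.8 [ 59.5 303.7] [19.5 41.9] [(34, [589.4, -473.6]), (58, [581.3, -442.4])]
to [571, -132, 53.5] 70 -> [-0.97  0.22 13.53] [-0.  -0.2 -0.3]
to [571, -132, 53.5] 70 -> [-0.97  0.22 13.53] [-0.  -0.2 -0.3]
```

Call:
{"method": "send_rows", "body": {"increments": "-0.8 0.1 5 0 0 0 5;-0.8 0.1 10 0 0 0 5;-0.8 0.1 13.5 0 0 0 5;-0.8 0.1 13.5 0 0 0 5;-0.8 0.1 13.5 0 0 0 5;-0.8 0.1 13.5 0 0 0 0;-0.8 0.1 13.5 0 0 0 0;-0.8 0.1 13.5 0 0 0 0;-0.8 0.1 13.5 0 0 0 0;-0.8 0.1 13.5 0 0 0 0", "force": 25}}

```text
time_s: 12.55
position: [573.0, -134.7, 59.7]
ee_rot: [0.004, 0.177, 0.984, -0.002]
wrist_force: [-3.0, -4.4, 5.6]
opening: 0.385
```

Run:
```python
from h import *
state();print(arm.observe()["ft_torque"])
```

```text
t 12.55 p [ 573.  -134.7   59.7] yaw(jaw y dir) 69.65 z [ 0.006 -0.005 -1.   ] F [-3.  -4.4  5.6] op 0.385 q [-0.23  0.3  -0.24  1.03 -0.    0.13]
[-0.90594161  0.55866969  0.01180991]
```

Call:
{"method": "send_rows", "body": {"increments": "0 0 0 0 0 0 5;0 0 0 0 0 0 5;0 0 0 0 0 0 5;0 0 0 0 0 0 5"}}

```text
time_s: 12.95
position: [571.2, -132.9, 55.7]
ee_rot: [0.001, 0.176, 0.984, -0.0]
wrist_force: [0.1, -1.1, -0.8]
opening: 0.585
```

Call:
{"method": "send_rows", "body": {"increments": "-0.15 -0.15 0.2 0 0 0 5;-0.15 -0.15 0.2 0 0 0 5;-0.15 -0.15 0.2 0 0 0 0;-0.15 -0.15 0.2 0 0 0 0;-0.15 -0.15 0.2 0 0 0 0;-0.15 -0.15 0.2 0 0 0 0;-0.15 -0.15 0.2 0 0 0 0;-0.15 -0.15 0.2 0 0 0 0", "force": 25}}

```text
time_s: 13.75
position: [571.8, -135.2, 53.4]
ee_rot: [0.0, 0.176, 0.984, -0.0]
wrist_force: [-0.9, -1.7, 0.4]
opening: 0.386
```

Call:
{"method": "send_rows", "body": {"increments": "0 0 0 0 0 8 0;0 0 0 0 0 16 0;0 0 0.05 0 0 24 0;0 0 0.05 0 0 32 0;0 0 0.05 0 0 40 0;0 0 0.05 0 0 48 0;0 0 0.05 0 0 48 0"}}

```text
time_s: 14.45
position: [570.8, -136.2, 52.7]
ee_rot: [0.0, 0.563, 0.826, -0.002]
wrist_force: [-3.2, -5.2, 1.0]
opening: 0.383
```

Run:
```python
from h import *
state();print(arm.observe()["ft_torque"])
```

```text
t 14.45 p [ 570.8 -136.2   52.7] yaw(jaw y dir) 21.46 z [-0.001 -0.003 -1.   ] F [-3.2 -5.2  1. ] op 0.383 q [-0.23  0.31 -0.24  1.02 -0.    0.96]
[-1.19994873  0.8269213  -0.02586495]
```

Call:
{"method": "send_rows", "body": {"increments": "0 0 0.05 0 0 8 0;0 0 0.05 0 0 16 0;0 0 0.05 0 0 24 0;0 0 0.05 0 0 32 0;0 0 0.05 0 0 40 0;0 0 0.05 0 0 40 0"}}

```text
time_s: 15.05
position: [570.1, -134.2, 52.1]
ee_rot: [-0.001, 0.811, 0.585, -0.001]
wrist_force: [-6.4, 1.8, 3.0]
opening: 0.388
```

Run:
```python
from h import *
state();print(arm.observe()["ft_torque"])
```

```text
t 15.05 p [ 570.1 -134.2   52.1] yaw(jaw y dir) -18.46 z [-0.002  0.001 -1.   ] F [-6.4  1.8  3. ] op 0.388 q [-0.23  0.31 -0.24  1.02  0.    1.66]
[0.29747921 1.3193964  0.08888084]
```

Call:
{"method": "send_rows", "body": {"increments": "0 0 0 0 0 8 0;0 0 0 0 0 16 0;0 0 0 0 0 24 0;0 0 0 0 0 32 0;0 0 0 0 0 40 0;0 0 0 0 0 40 0"}}

```text
time_s: 15.65
position: [572.9, -133.9, 52.6]
ee_rot: [-0.0, 0.962, 0.274, 0.002]
wrist_force: [3.3, 3.5, -1.3]
opening: 0.384
```

Run:
```python
from h import *
state();print(arm.observe()["ft_torque"])
```

```text
t 15.65 p [ 572.9 -133.9   52.6] yaw(jaw y dir) -58.25 z [ 0.003  0.002 -1.   ] F [ 3.3  3.5 -1.3] op 0.384 q [-0.23  0.31 -0.24  1.02  0.    2.36]
[ 0.73907468 -0.6637986   0.20830723]
```

Call:
{"method": "send_rows", "body": {"increments": "0 0 0 0 0 8 0;0 0 0 0 0 16 0;0 0 0 0 0 20 0;0 0 0 0 0 20 0", "force": 35}}

```text
time_s: 16.05
position: [573.5, -135.2, 53.0]
ee_rot: [0.001, 0.995, 0.104, 0.002]
wrist_force: [5.8, -1.8, -1.5]
opening: 0.382
```

Run:
```python
from h import *
state();print(arm.observe()["ft_torque"]);snap("wrist","w5.png")
```

```text
t 16.05 p [ 573.5 -135.2   53. ] yaw(jaw y dir) -78.1 z [ 0.004 -0.001 -1.   ] F [ 5.8 -1.8 -1.5] op 0.382 q [-0.23  0.31 -0.24  1.02 -0.    2.7 ]
[-0.24599928 -1.21264683  0.41980615]
```

Run:
```python
from h import *
to([606,69,230],3);to([606,69,128.5],3)
```

```text
to [606, 69, 230] 3 -> [  7.48 -19.27 -17.71] [  0.2  -0.1 -81. ]
to [606, 69, 128.5] 3 -> [  7.44 -19.29  -7.56] [  0.2  -0.1 -81. ]
```

Call:
{"method": "send_rows", "body": {"increments": "0 0 -4 0 0 0 0;0 0 -8 0 0 0 0;0 0 -13 0 0 0 0;0 0 -17.7 0 0 0 0;7.5 -19.3 -17.7 0 0 -81 0;7.5 -19.3 -17.7 0 0 -81 0;7.5 -19.3 -17.7 0 0 -81 0;7.5 -19.3 -17.7 0 0 -81 0;7.5 -19.3 -17.7 0 0 -81 0;7.5 -19.3 -17.7 0 0 -81 0;7.5 -19.3 -17.7 0 0 -81 0;7.5 -19.3 -17.7 0 0 -81 0;7.5 -19.3 -17.7 0 0 -81 0;7.5 -19.3 -17.7 0 0 -81 0;7.5 -19.3 -17.7 0 0 -81 0;7.5 -19.3 -17.7 0 0 -81 0;7.5 -19.3 -17.7 0 0 -81 0;7.5 -19.3 -17.7 0 0 -81 0"}}

```text
time_s: 17.9
position: [606.0, 69.3, 229.2]
ee_rot: [0.0, 0.69, 0.723, 0.0]
wrist_force: [-0.8, -0.1, -0.4]
opening: 0.379
```

Run:
```python
from h import *
state();to([606,69,128.5],3);snap("wrist","w6.png")
```

```text
t 17.9 p [606.   69.3 229.2] yaw(jaw y dir) 2.68 z [ 0.001 -0.001 -1.   ] F [-0.8 -0.1 -0.4] op 0.379 q [ 0.11  0.29  0.13  1.41 -0.    1.64]
to [606, 69, 128.5] 3 -> [-2.000e-02 -1.000e-02  1.007e+01] [ 0.   0.  -0.3]
```

View pics/w6.png

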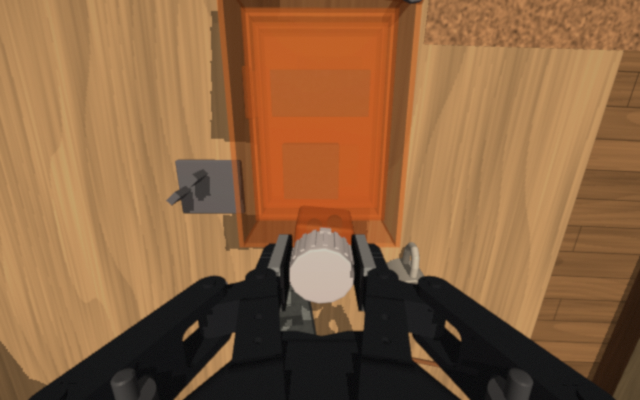

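The vial is held by its cap and hangs straight, square to the tray. The near tray rim corners are at about (237,247) and (402,244). I'll check the tray frame before lowering.

Run:
```python
from h import *
w=camera_info("wrist");print(cast(w,[(237,247),(402,244),(220,0),(418,0)],140).round(1)[:,:2].tolist())
a=.054;c,s=np.cos(a),np.sin(a)
for x,y in[(-69,-99),(69,-99)]: print(603.1+c*x-s*y,130.7+s*x+c*y)
```

```text
[[536.2, 29.2], [677.4, 38.4], [532.4, 211.9], [664.9, 218.0]]
539.5439797788749 28.120117500301546
677.3428246666947 35.568496356304664
```

Call:
{"method": "send_rows", "body": {"increments": "0 0 4 0 0 0 0;0 0 6 0 0 0 0"}}

```text
time_s: 18.15
position: [605.6, 69.2, 167.3]
ee_rot: [0.0, 0.69, 0.723, -0.0]
wrist_force: [-0.0, 0.7, -0.8]
opening: 0.377
```

Tray frame agrees within about 3 mm. Lower, release, rise.

Call:
{"method": "send_rows", "body": {"increments": "0 0 2 0 0 0 0;0 0 3 0 0 0 0;0 0 3.9 0 0 0 0;0 0 3.9 0 0 0 0;0 0 3.9 0 0 0 0"}}

```text
time_s: 18.65
position: [606.6, 69.3, 131.1]
ee_rot: [0.001, 0.69, 0.724, 0.0]
wrist_force: [1.1, 0.2, -0.6]
opening: 0.387
```

```bash
python3 -c "
from h import *
state();to([460,-110,200],35)"
```

```text
t 18.65 p [606.6  69.3 131.1] yaw(jaw y dir) 2.69 z [ 0.002 -0.    -1.   ] F [ 1.1  0.2 -0.6] op 0.387 q [ 0.11  0.31 -0.06  1.2  -0.    1.64]
to [460, -110, 200] 35 -> [-17.23 -15.47  -6.91] [  0.1   0.1 -32.3]
```

Call:
{"method": "send_rows", "body": {"increments": "0 0 0.1 0 0 0 0;0 0 0.2 0 0 0 0;0 0 0.2 0 0 0 0;0 0 0.2 0 0 0 5;0 0 0.2 0 0 0 5;0 0 0.2 0 0 0 5;0 0 0.2 0 0 0 5;0 0 -4 0 0 0 5;0 0 -9 0 0 0 6;0 0 -11 0 0 0 7;-17.5 -15.2 -11 0 0 0 7;-17.5 -15.2 -11 0 0 0 7;-17.5 -15.2 -11 0 0 0 7;-17.5 -15.2 -11 0 0 0 7;-17.5 -15.2 -11 0 0 0 7;-17.5 -15.2 -11 0 0 0 7;-17.5 -15.2 0 0 0 0 7;-17.5 -15.2 0 0 0 0 7;-17.5 -15.2 0 0 0 0 7;-17.5 -15.2 0 0 0 0 7"}}

```text
time_s: 20.65
position: [461.7, -112.0, 129.3]
ee_rot: [-0.001, 0.69, 0.724, -0.001]
wrist_force: [0.3, -0.3, 0.2]
opening: 0.82
```

Run:
```python
from h import *
state();im,w=snap("wrist","w7.png");print(proj(w,[460,-110,34]))
h=cv2.cvtColor(im,cv2.COLOR_BGR2HSV)
g=(h[...,1]<60)&(h[...,2]>150)
for x in blob(g,150):
    e=cv2.fitEllipse(x);print(np.round(e[0],1),np.round(e[1],1),[(z,cast(w,e[0],z)[0,:2].round(1).tolist()) for z in(34,132)])
```

```text
t 20.65 p [ 461.7 -112.   129.3] yaw(jaw y dir) 2.72 z [-0.003  0.    -1.   ] F [ 0.3 -0.3  0.2] op 0.82 q [-0.24  0.06 -0.37  1.15 -0.    1.29]
[[318.79028565 201.72491443]]
[316.3 202. ] [47.  48.6] [(34, [457.9, -110.3]), (132, [458.5, -78.6])]
```

View pics/w7.png

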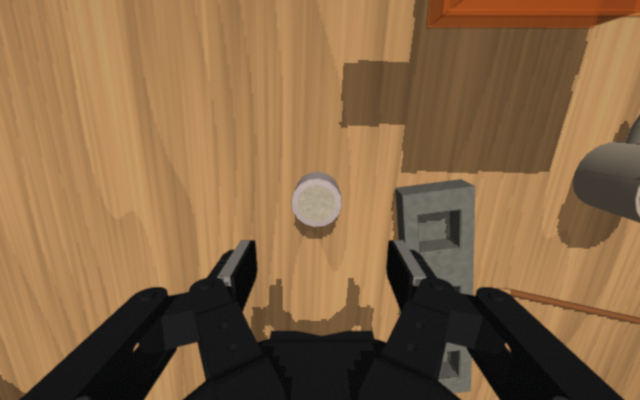

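The stand's pocket is empty. The tin is centred at (316,202), which is world (458,-110).

Call:
{"method": "send_rows", "body": {"increments": "0.15 -0.3 4 0 0 0 7;0.15 -0.3 8 0 0 0 7;0.15 -0.3 11.1 0 0 0 7;0.15 -0.3 11.1 0 0 0 7;0.15 -0.3 11.1 0 0 0 7;0.15 -0.3 11.1 0 0 0 7;0.15 -0.3 11.1 0 0 0 2;0.15 -0.3 11.1 0 0 0 2;0.15 -0.3 11.1 0 0 0 2;0.15 -0.3 11.1 0 0 0 2;0.15 -0.3 11.1 0 0 0 2;0.15 -0.3 11.1 0 0 0 2;0.15 -0.3 11.1 0 0 0 2", "force": 35}}

```text
time_s: 22.0
position: [460.7, -111.7, 21.0]
ee_rot: [0.002, 0.69, 0.724, 0.001]
wrist_force: [-1.6, -0.1, 7.6]
opening: 0.481
```

```bash
python3 -c "
from h import *
state();a=.054;c,s=np.cos(a),np.sin(a)
for y in(-5,50): print(y,603.1-s*y,130.7+c*y)
to([603,126,230],3)"
```

```text
t 22.0 p [ 460.7 -111.7   21. ] yaw(jaw y dir) 2.69 z [ 0.004 -0.001 -1.   ] F [-1.6 -0.1  7.6] op 0.481 q [-0.24  0.13 -0.54  0.89 -0.    1.29]
-5 603.3698687991306 125.70728822870217
50 600.4013120086945 180.6271177129782
to [603, 126, 230] 3 -> [ 23.04  15.4  -20.87] [ 0.2  0.1 -0.3]
```

Call:
{"method": "send_rows", "body": {"increments": "0 0 -5 0 0 0 2;0 0 -10 0 0 0 2;0 0 -15 0 0 0 2;0 0 -21 0 0 0 2;23 15.4 -21 0 0 0 2;23 15.4 -21 0 0 0 2;23 15.4 -21 0 0 0 2;23 15.4 -21 0 0 0 2;23 15.4 -21 0 0 0 2;23 15.4 -21 0 0 0 2;23 15.4 -21 0 0 0 2;23 15.4 -21 0 0 0 2;23 15.4 -21 0 0 0 2;23 15.4 -16 0 0 0 2;23 15.4 -12 0 0 0 2"}}

```text
time_s: 23.5
position: [602.6, 124.3, 139.4]
ee_rot: [0.001, 0.691, 0.723, 0.001]
wrist_force: [0.5, 0.4, -0.2]
opening: 0.476
```

Run:
```python
from h import *
state();to([603,126,101],3)
```

```text
t 23.5 p [602.6 124.3 139.4] yaw(jaw y dir) 2.58 z [ 0.004 -0.    -1.   ] F [ 0.5  0.4 -0.2] op 0.476 q [ 0.2   0.31 -0.04  1.22 -0.    1.73]
to [603, 126, 101] 3 -> [0.17 0.03 3.84] [ 0.2  0.  -0.4]
```

Call:
{"method": "send_rows", "body": {"increments": "0 0 2 0 0 0 2;0 0 3.7 0 0 0 2;0 0 3.8 0 0 0 2;0 0 3.8 0 0 0 2;0 0 3.8 0 0 0 5.3;0 0 3.8 0 0 0 5.3;0 0 3.8 0 0 0 5.3;0 0 3.8 0 0 0 5.3;0 0 0 0 0 0 5.5;0 0 -4.5 0 0 0 6;0 0 -9 0 0 0 7;-45.4 -17.8 -9 0 0 0 7;-45.4 -17.8 -9 0 0 0 7;-45.4 -17.8 -9 0 0 0 7;-45.4 -17.8 -9 0 0 0 7;-45.4 -17.8 -9 0 0 0 7;-45.4 -17.8 -9 0 0 0 7;-45.4 -17.8 -6 0 0 0 7;-45.4 -17.8 -3 0 0 0 7;-45.4 -17.8 0 0 0 0 7"}}

```text
time_s: 25.5
position: [462.2, -290.9, 176.5]
ee_rot: [0.003, 0.691, 0.723, 0.0]
wrist_force: [1.1, -0.2, -0.3]
opening: 0.82
```

Call:
{"method": "send_rows", "body": {"increments": "0 0 0 0 0 0 7;0 0 0 0 0 0 7;0 0 0 0 0 0 7;0 0 0 0 0 0 7;0 0 0 0 0 0 7"}}

```text
time_s: 26.0
position: [463.2, -287.4, 176.0]
ee_rot: [0.001, 0.69, 0.724, 0.0]
wrist_force: [-0.5, -0.9, -0.2]
opening: 0.818
```

Run:
```python
from h import *
state();im,w=snap("wrist","w8.png");snap("top","t8.png")
h=cv2.cvtColor(im,cv2.COLOR_BGR2HSV)
g=(h[...,1]<60)&(h[...,2]>150)
for x in blob(g,150):
    e=cv2.fitEllipse(x);print(np.round(e[0],1),np.round(e[1],1),[(z,cast(w,e[0],z)[0,:2].round(1).tolist()) for z in(34,132)])
cv2.imwrite("pics/c8.png",np.vstack([cv2.resize(im,(512,320)),cv2.resize(cv2.imread("pics/t8.png")[140:300,150:480],(577,280))[:, :512]]))
```

```text
t 26.0 p [ 463.2 -287.4  176. ] yaw(jaw y dir) 2.8 z [ 0.002 -0.001 -1.   ] F [-0.5 -0.9 -0.2] op 0.818 q [-0.56  0.17 -0.14  1.26  0.    0.97]
[299.4 235.5] [35.2 38.4] [(34, [443.6, -339.0]), (132, [449.5, -293.3])]
```

View pics/c8.png

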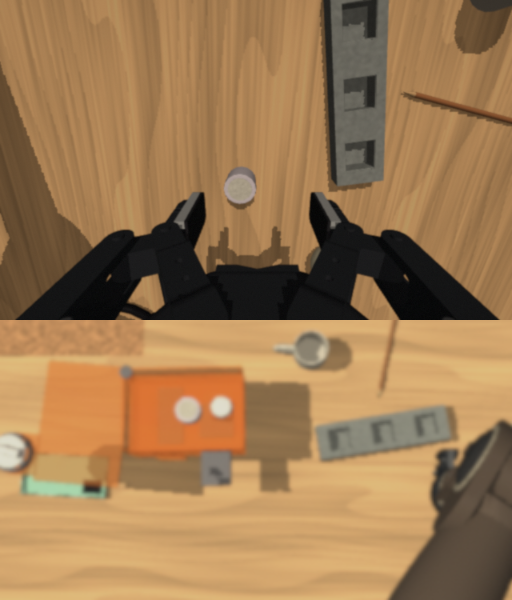

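The lower panel shows the vial and the first tin in the tray. The upper panel shows tin 2 at world (444,-339), not moved.

Call:
{"method": "send_rows", "body": {"increments": "-5.1 -2.2 3 0 0 0 7;-5.1 -2.2 7 0 0 0 7;-5.1 -2.2 11 0 0 0 7;-5.1 -2.2 15.8 0 0 0 7;-5.1 -2.2 15.8 0 0 0 7;-5.1 -2.2 15.8 0 0 0 7;-5.1 -2.2 15.8 0 0 0 7;-5.1 -2.2 15.8 0 0 0 2;-5.1 -2.2 15.8 0 0 0 2;-5.1 -2.2 15.8 0 0 0 2;-5.1 -2.2 15.8 0 0 0 2;-5.1 -2.2 15.8 0 0 0 2;-5.1 -2.2 15.8 0 0 0 2;-5.1 -2.2 15.8 0 0 0 2"}}

```text
time_s: 27.5
position: [444.1, -341.1, 19.4]
ee_rot: [0.002, 0.69, 0.724, 0.0]
wrist_force: [0.1, 0.8, 7.0]
opening: 0.484
```

```bash
python3 -c "
from h import *
state();to([600.5,181,235],3)"
```

```text
t 27.5 p [ 444.1 -341.1   19.4] yaw(jaw y dir) 2.7 z [ 0.004 -0.003 -1.   ] F [0.1 0.8 7. ] op 0.484 q [-0.66  0.28 -0.36  0.93  0.    0.87]
to [600.5, 181, 235] 3 -> [ 51.35  18.17 -21.64] [ 0.2  0.2 -0.3]
```

Call:
{"method": "send_rows", "body": {"increments": "0 0 -5 0 0 0 2;0 0 -10 0 0 0 2;0 0 -15 0 0 0 2;0 0 -20 0 0 0 2;51.3 18.2 -21.5 0 0 0 2;51.3 18.2 -21.5 0 0 0 2;51.3 18.2 -21.5 0 0 0 2;51.3 18.2 -21.5 0 0 0 2;51.3 18.2 -21.5 0 0 0 2;51.3 18.2 -21.5 0 0 0 2;51.3 18.2 -21.5 0 0 0 2;51.3 18.2 -21.5 0 0 0 2;51.3 18.2 -21.5 0 0 0 2;51.3 18.2 -21.5 0 0 0 2;51.3 18.2 -21.5 0 0 0 2;51.3 18.2 -21.5 0 0 0 2;51.3 18.2 -21.5 0 0 0 2;51.3 18.2 -21.5 0 0 0 2;51.3 18.2 -21.5 0 0 0 2;51.3 18.2 -21.5 0 0 0 2"}}

```text
time_s: 29.5
position: [600.2, 179.5, 232.5]
ee_rot: [0.001, 0.691, 0.723, 0.0]
wrist_force: [-0.8, 0.5, -1.3]
opening: 0.48
```

```bash
python3 -c "
from h import *
state();to([600.5,181,99.5],3);p,w=snap('wrist','w9.png')"
```

```text
t 29.5 p [600.2 179.5 232.5] yaw(jaw y dir) 2.59 z [ 0.001 -0.    -1.   ] F [-0.8  0.5 -1.3] op 0.48 q [ 0.29  0.32  0.18  1.43 -0.    1.82]
to [600.5, 181, 99.5] 3 -> [ 0.15  0.02 13.3 ] [ 0.1  0.  -0.4]
```

Call:
{"method": "send_rows", "body": {"increments": "0 0 4 0 0 0 2;0 0 8 0 0 0 2;0 0 11 0 0 0 2;0 0 12.8 0 0 0 2;0 0 13.2 0 0 0 2;0 0 13.2 0 0 0 2;0 0 13.2 0 0 0 2;0 0 13.2 0 0 0 5.3;0 0 13.2 0 0 0 5.3;0 0 13.2 0 0 0 5.3;0 0 13.2 0 0 0 5.3;0 0 9 0 0 0 5.3;0 0 5 0 0 0 5;0 0 2 0 0 0 4;0 0 2 0 0 0 4"}}

```text
time_s: 31.05
position: [602.2, 181.4, 217.4]
ee_rot: [0.003, 0.69, 0.724, 0.004]
wrist_force: [0.2, 0.6, -0.6]
opening: 0.471
```

```bash
python3 -c "
from h import *
state();to([521,397,260],-14.2);to([521,397,195.5],-14.2);im,w=snap('wrist','w10.png');t,_=snap('top','t10.png')
cv2.imwrite('pics/c10.png',np.vstack([cv2.resize(im,(512,320)),cv2.resize(t[140:280,140:340],(400,280))[:, :512] if 0 else cv2.copyMakeBorder(cv2.resize(t[140:280,140:340],(400,280)),0,0,0,112,0)]))"
```

```text
t 31.05 p [602.2 181.4 217.4] yaw(jaw y dir) 2.69 z [ 0.009  0.002 -1.   ] F [ 0.2  0.6 -0.6] op 0.471 q [ 0.29  0.32  0.14  1.38 -0.    1.82]
to [521, 397, 260] -14.2 -> [21.92 -7.06 -4.29] [ 0.5 -0.2 16.9]
to [521, 397, 195.5] -14.2 -> [21.92 -7.12  2.16] [ 0.5 -0.2 16.9]
```

View pics/c10.png

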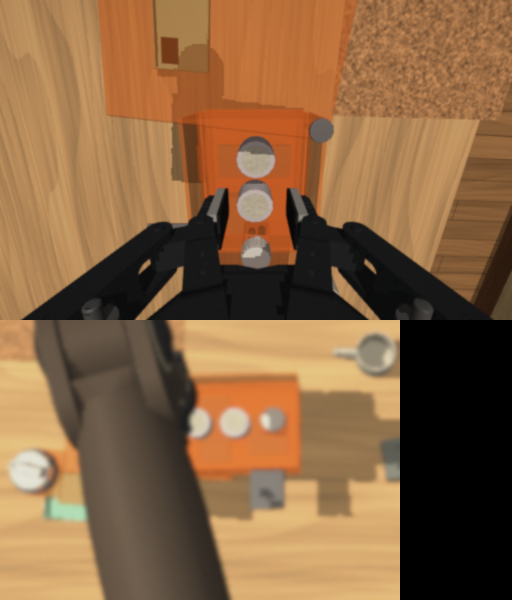

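Both tins and the vial stand in a row in the tray. Next I go back to the knob and grip its bar where I left it.

Call:
{"method": "send_rows", "body": {"increments": "21.9 -7.1 -4.3 0 0 16.9 4;21.9 -7.1 -4.3 0 0 16.9 4;21.9 -7.1 -4.3 0 0 16.9 4;21.9 -7.1 -4.3 0 0 16.9 4;21.9 -7.1 -4.3 0 0 16.9 4;21.9 -7.1 -4.3 0 0 16.9 4;21.9 -7.1 -4.3 0 0 16.9 4;21.9 -7.1 -4.3 0 0 16.9 4;21.9 -7.1 -4.3 0 0 16.9 4;21.9 -7.1 -4.3 0 0 16.9 4"}}

```text
time_s: 32.15
position: [519.6, 395.0, 254.5]
ee_rot: [0.0, 0.79, 0.614, -0.0]
wrist_force: [0.4, -0.0, 0.9]
opening: 0.468
```

```bash
python3 -c "
from h import *
state();to([521,397,195.5],-14.2);im,w=snap('wrist','w11.png');print(proj(w,[521,397,197]));cv2.imwrite('pics/c11.png',im[120:320,200:440])"
```

```text
t 32.15 p [519.6 395.  254.5] yaw(jaw y dir) -14.31 z [ 0.    -0.001 -1.   ] F [ 0.4 -0.   0.9] op 0.468 q [ 0.65  0.38  0.31  1.5  -0.    2.47]
to [521, 397, 195.5] -14.2 -> [0.23 0.08 5.9 ] [ 0.   0.  -0.1]
[[321.74063218 218.0433453 ]]
```

View pics/c11.png

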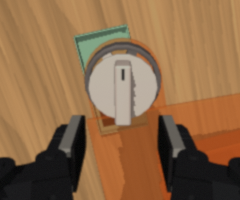

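The knob bar is at (322,215), as predicted, and in line with the jaws.

Call:
{"method": "send_rows", "body": {"increments": "0.2 0.1 3 0 0 0 4;0.2 0.1 5 0 0 0 4;0.2 0.1 5.9 0 0 0 4;0.2 0.1 5.9 0 0 0 4;0.2 0.1 5.9 0 0 0 0;0.2 0.1 5.9 0 0 0 0;0.2 0.1 5.9 0 0 0 0;0.2 0.1 5.9 0 0 0 0;0.2 0.1 5.9 0 0 0 0;0.2 0.1 5.9 0 0 0 0", "force": 35}}

```text
time_s: 33.2
position: [521.0, 398.0, 196.5]
ee_rot: [0.001, 0.789, 0.614, 0.001]
wrist_force: [1.3, -1.5, 4.2]
opening: 0.127
```

Run:
```python
from h import *
state()
r=rot();pin=np.array([658.1,224.0]);d0=np.array([501.0,68.0])-pin
def P(a):
    c,s=np.cos(a),np.sin(a);return pin+np.array([c*d0[0]+s*d0[1],-s*d0[0]+c*d0[1]])
A=1.68;v=arm.observe()["position"][:2]-P(A);print("off",v)
L=np.linspace(A,-0.0,21)
for a in L[1:]:
    sh=r.inv().apply([*(P(a)-P(A)),0])/10;print("%.2f %.2f 0 0 0 %.1f 0;"%(sh[0],sh[1],np.degrees(a-A)),end="")
```

```text
t 33.2 p [521.  398.  196.5] yaw(jaw y dir) -14.21 z [ 0.002  0.    -1.   ] F [ 1.3 -1.5  4.2] op 0.127 q [ 0.65  0.38  0.18  1.37 -0.    2.47]
off [0.86479381 0.87656664]
-1.53 -1.06 0 0 0 -4.8 0;-3.14 -1.99 0 0 0 -9.6 0;-4.82 -2.78 0 0 0 -14.4 0;-6.56 -3.43 0 0 0 -19.3 0;-8.35 -3.93 0 0 0 -24.1 0;-10.18 -4.28 0 0 0 -28.9 0;-12.03 -4.47 0 0 0 -33.7 0;-13.89 -4.51 0 0 0 -38.5 0;-15.74 -4.39 0 0 0 -43.3 0;-17.58 -4.12 0 0 0 -48.1 0;-19.39 -3.69 0 0 0 -52.9 0;-21.16 -3.11 0 0 0 -57.8 0;-22.87 -2.39 0 0 0 -62.6 0;-24.51 -1.52 0 0 0 -67.4 0;-26.08 -0.52 0 0 0 -72.2 0;-27.56 0.61 0 0 0 -77.0 0;-28.94 1.85 0 0 0 -81.8 0;-30.21 3.21 0 0 0 -86.6 0;-31.36 4.67 0 0 0 -91.4 0;-32.38 6.23 0 0 0 -96.3 0;
```

Call:
{"method": "send_rows", "body": {"increments": "-1.53 -1.06 0 0 0 -4.8 0;-3.14 -1.99 0 0 0 -9.6 0;-4.82 -2.78 0 0 0 -14.4 0;-6.56 -3.43 0 0 0 -19.3 0;-8.35 -3.93 0 0 0 -24.1 0;-10.18 -4.28 0 0 0 -28.9 0;-12.03 -4.47 0 0 0 -33.7 0;-13.89 -4.51 0 0 0 -38.5 0;-15.74 -4.39 0 0 0 -43.3 0;-17.58 -4.12 0 0 0 -48.1 0;-19.39 -3.69 0 0 0 -52.9 0;-21.16 -3.11 0 0 0 -57.8 0;-22.87 -2.39 0 0 0 -62.6 0;-24.51 -1.52 0 0 0 -67.4 0;-26.08 -0.52 0 0 0 -72.2 0;-27.56 0.61 0 0 0 -77.0 0;-28.94 1.85 0 0 0 -81.8 0;-28.94 1.85 0 0 0 -81.8 0"}}

```text
time_s: 35.0
position: [466.7, 110.8, 195.5]
ee_rot: [-0.001, 0.195, 0.981, -0.001]
wrist_force: [-4.4, -2.5, 4.4]
opening: 0.129
```

Run:
```python
from h import *
state()
r=rot();pin=np.array([658.1,224.0]);d0=np.array([501.0,68.0])-pin
def P(a):
    c,s=np.cos(a),np.sin(a);return pin+np.array([c*d0[0]+s*d0[1],-s*d0[0]+c*d0[1]])
L=np.linspace(1.68,0,21);A=L[17]
for a in [L[18],L[19],.04,0,-.01,-.02]:
    sh=r.inv().apply([*(P(a)-P(A)),0])/10;print("%.2f %.2f 0 0 0 %.1f 0;"%(sh[0],sh[1],np.degrees(a-A)),end="")
```

```text
t 35.0 p [466.7 110.8 195.5] yaw(jaw y dir) 67.56 z [-0.002 -0.002 -1.   ] F [-4.4 -2.5  4.4] op 0.129 q [ 0.23  0.05 -0.24  1.29 -0.    0.63]
-1.53 -1.06 0 0 0 -4.8 0;-3.14 -1.99 0 0 0 -9.6 0;-4.01 -2.42 0 0 0 -12.1 0;-4.82 -2.78 0 0 0 -14.4 0;-5.02 -2.87 0 0 0 -15.0 0;-5.23 -2.95 0 0 0 -15.6 0;
```

Call:
{"method": "send_rows", "body": {"increments": "-1.53 -1.06 0 0 0 -4.8 0;-3.14 -1.99 0 0 0 -9.6 0;-4.01 -2.42 0 0 0 -12.1 0;-4.82 -2.78 0 0 0 -14.4 0;-5.02 -2.87 0 0 0 -14.6 0;-5.02 -2.87 0 0 0 -14.6 0;-5.02 -2.87 0 0 0 -14.6 0"}}

```text
time_s: 35.7
position: [499.7, 67.9, 195.0]
ee_rot: [-0.003, 0.068, 0.998, 0.001]
wrist_force: [-9.8, 3.0, 5.6]
opening: 0.125
```

```bash
python3 -c "
from h import *
state();print(arm.observe()['ft_torque'])"
```

```text
t 35.7 p [499.7  67.9 195. ] yaw(jaw y dir) 82.21 z [-0.006  0.002 -1.   ] F [-9.8  3.   5.6] op 0.125 q [ 0.13  0.1  -0.18  1.3   0.    0.27]
[0.55670692 2.15196789 0.02331255]
```

Call:
{"method": "send_rows", "body": {"increments": "0 0 0.6 0 0 0 0;0 0 1.2 0 0 0 0;0 0 1.2 0 0 0 0;0 0 1.2 0 0 0 0", "force": 40}}

```text
time_s: 36.1
position: [500.6, 67.7, 187.1]
ee_rot: [-0.0, 0.068, 0.998, 0.001]
wrist_force: [-15.4, 0.4, 27.7]
opening: 0.125
```

Call:
{"method": "send_rows", "body": {"increments": "0 0 0 0 0 8 0;0 0 0 0 0 16 0;0 0 0 0 0 24 0;0 0 0 0 0 32 0;0 0 0 0 0 40 0;0 0 0 0 0 48 0;0 0 0 0 0 56 0;0 0 0 0 0 64 0;0 0 0 0 0 72 0;0 0 0 0 0 79 0;0 0 0 0 0 79 0;0 0 0 0 0 79 0"}}

```text
time_s: 37.3
position: [500.8, 68.0, 187.1]
ee_rot: [-0.001, 0.687, 0.727, 0.001]
wrist_force: [-15.2, 2.0, 28.0]
opening: 0.13
```

```bash
python3 -c "
from h import *
state();print(arm.observe()['ft_torque'])"
```

```text
t 37.3 p [500.8  68.  187.1] yaw(jaw y dir) 3.22 z [ 0.     0.002 -1.   ] F [-15.2   2.   28. ] op 0.13 q [ 0.13  0.09 -0.2   1.27  0.    1.65]
[ 0.20557272  3.40257777 -0.02943963]
```

Turned to locked. Now rise 12 mm, open and back away upward. Then I'll check.

Call:
{"method": "send_rows", "body": {"increments": "0 0 -0.6 0 0 0 0;0 0 -1.2 0 0 0 0;0 0 -1.2 0 0 0 0;0 0 -1.2 0 0 0 4;0 0 -1.2 0 0 0 4;0 0 -1.2 0 0 0 4;0 0 -1.2 0 0 0 4;0 0 -5 0 0 0 4;0 0 -9 0 0 0 4;-10 -5 -12 0 0 0 4;-10 -5 -12 0 0 0 4;-10 -5 -12 0 0 0 4;-10 -5 -12 0 0 0 4"}}

```text
time_s: 38.6
position: [458.2, -37.2, 305.1]
ee_rot: [0.001, 0.688, 0.725, 0.001]
wrist_force: [0.6, -0.1, -0.1]
opening: 0.465
```

```bash
python3 -c "
from h import *
state();im,w=snap('wrist','w12.png');t,_=snap('top','t12.png');s,_=snap('scene','s12.png')
print(proj(w,[[501.5,68,197],[501.5,68,188]]))
cv2.imwrite('pics/c12.png',np.vstack([cv2.resize(im,(480,300)),cv2.resize(s[120:270,260:500],(480,300))]))"
```

```text
t 38.6 p [458.2 -37.2 305.1] yaw(jaw y dir) 2.99 z [ 0.003 -0.001 -1.   ] F [ 0.6 -0.1 -0.1] op 0.465 q [-0.08  0.01 -0.04  1.52 -0.    1.44]
[[382.36462692  73.36742878]
 [380.00803276  74.81161337]]
```

View pics/c12.png

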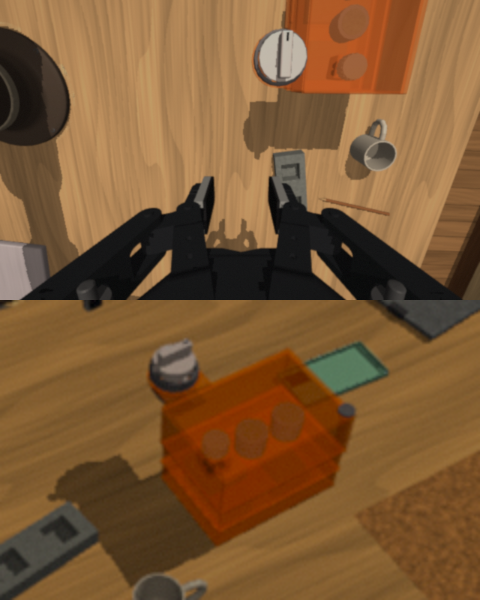

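The lid is shut with the vial and both tins under it. I'll compare the knob with the first picture to see that it is locked and out.

Run:
```python
from h import *
i=camera_info("scene");print("9mm in =",proj(i,[[501.5,68,188]])-proj(i,[[501.5,68,197]]))
a=cv2.imread("pics/scene0.png");b=cv2.imread("pics/s12.png")
for n,x in(("0",a),("12",b)):
    h=cv2.cvtColor(x,cv2.COLOR_BGR2HSV);g=((h[...,1]<70)&(h[...,2]>120)).astype(np.uint8);g[:130]=0;g[175:]=0;g[:,:325]=0;g[:,370:]=0
    c=blob(g,30)[0];print(n,cv2.boundingRect(c),cv2.fitEllipse(c)[0],cv2.contourArea(c))
s,d=cv2.phaseCorrelate(*[np.float32(cv2.cvtColor(x,cv2.COLOR_BGR2GRAY)[135:172,328:366]) for x in(a,b)],cv2.createHanningWindow((38,37),cv2.CV_32F));print("shift px",s,d)
v=lambda x:cv2.resize(x[130:175,325:370],None,fx=8,fy=8,interpolation=cv2.INTER_CUBIC)
cv2.imwrite("pics/c13.png",np.hstack([v(a),v(b)]))
```

```text
9mm in = [[-0.13368644  2.60245442]]
0 (341, 146, 17, 11) (350.1589050292969, 152.15708923339844) 72.5
12 (340, 147, 18, 10) (349.93896484375, 152.47743225097656) 73.0
shift px (-0.11256598764293813, -0.1284801470638186) 0.9672747033834458
```

View pics/c13.png

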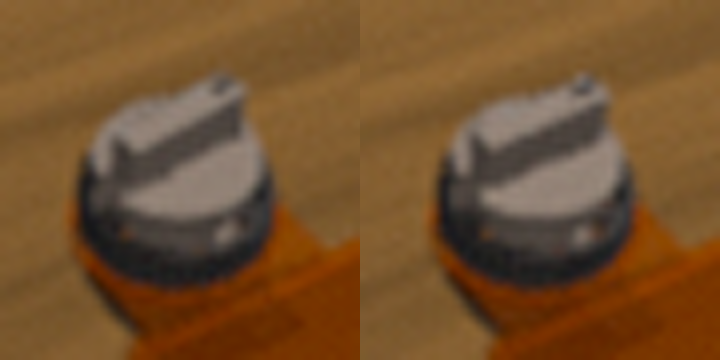

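The knob and lid match the starting picture to about 0.15 px, whereas a pressed-in knob would shift by 2.6 px. So the lid is shut and the knob locked and out. The arm touches nothing, so I'm handing in.

```bash
python3 -c "
from plant import sign_off
print(sign_off())"
```

```text
the job is handed in; nothing more can be done
None
```

The medicines are away and the job is handed in at about 39 s of the 210 s; sign-off gave no verdict.

I pressed and turned the knob past its stop and swung the lid open to about 1.69 rad. I tightened the cap of the only vial in the stand, then put it and the two tins in the top tray. After that I shut the lid, pressed and turned the knob back to locked, and let it spring out.

**Last checks:**
- **Contents:** the last pictures show the vial and both tins standing in the tray under the shut lid.
- **Lock:** the knob and lid match the first picture to about 0.15 px, whereas a pressed-in knob would show about 2.6 px.
- **Arm:** the gripper was clear of everything, with wrist force near zero.
- **Cap tightness:** I judged this only from torque. I turned it 148° in all (the loosest possible start is 126°), and the resistance rose to 0.42 N m at the stop.
- **Other things on the desk:** I saw no sign that the cup, pencil, sphere or phone case moved, but I did not measure them at the end.

Nothing failed outright. My first grip on the cap sat about 5 mm too high, so I redid it. One early camera move ran joint 6 to its limit, so that move stopped short and I stayed away from the limit afterwards.

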